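# Open the child-resistant descaler jug

## Robot

A 7-joint arm with a two-finger parallel gripper is mounted at the origin on the work surface. World frame = base frame: x ahead of the robot, y to its left, z up, the work surface at z = 0. Lengths are in m, angles in degrees, forces in N, time in s.
With the tool pointing down it reaches from about 0.4 to 0.9 m from the base axis. Payload 5.5 kg.
Tool frame: the origin (TCP) lies at the very end of the fingers, on their centre line; the grasp point (between the pads) lies 19 mm behind it (grip_point_offset is the distance from the TCP to the grasp point, in m); z points along the fingers, y is the line along which they close (so a half turn about z gives the same grasp; the last joint's range is limited). The gripper opens to 92 mm and grips with 3 to 60 N. Pads are 19 mm wide; open, the fingers measure 130 mm over their backs; the gripper's body (75 mm by 190 mm) begins 47 mm behind the grasp point.
Start: joints at [-56.138, 28.699, -24.465, 88.831, 12.651, 65.22, -12.049], TCP at [0.209, 0.615, 0.203] pointing down, gripper open.
Joint ranges: [-164.97, 164.97], [-17.58, 116.51], [-87.97, 89.64], [11.32, 138.91], [-80.73, 260.73], [10.89, 115.49], [-147.41, 147.41]. Speed limits (degrees/s): [147.25, 147.25, 180, 180, 180, 180, 180].

## Interface

Orientations are given as [roll, pitch, yaw] about the fixed x, y, z axes, in that order (R = Rz(yaw) Ry(pitch) Rx(roll)).
In Python, from rig import state, read_camera, job_done, grip_point_offset gives the robot as it stands.
- The arm moves only by the tool carry_out, never from a script. Its argument "plan" is one flat list of numbers, 6 for each row, row after row: the shift along the tool's x, y, z normalised to -1 to 1, where 1 is 0.025 m, then the turn, a rotation vector about the tool's x, y, z normalised to -1 to 1, where 1 is 8 degrees. In form: [x, y, z, ax, ay, az, x, y, z, ax, ay, az, ...]. A call has exactly 10 rows; each row shifts and turns the commanded pose from where the row before left it, along the tool's axes as they then stand; what a row does not reach is not made up. A row lasts 1/8 s, in which the tool goes at most 62.5 mm and 10.7 degrees, less where a joint would pass 70% of its speed; a pose out of reach is approached as far as the arm can. A call with a number of a shift or a turn outside -1 to 1 is refused whole. A call with a gripper value outside its range is refused whole. "jaw" is the opening, from -1 (shut) to 1 (fully open), set as the call begins (left out, the last holds). The fingers move at their own pace and stop on an object; "newtons" is the grip in N (left out, the last holds). Time passes only in rows, so rows that do not move let the fingers close, or fill a call up. It gives the time, the measured TCP pose, the force, the opening and the grip force at its end, in the units of the state.
- state(): the state, without advancing time (a new reading comes with each control period).
- read_camera(name): name is "side" or "top" or "wrist"; returns a dict with "color" (480x640x3 uint8, blue, green, red), "fov_y" (degrees; the focal length in pixels is half the picture's height over the tangent of half this angle, whatever the lens; pixels are square), "cx", "cy" (the principal point, pixels), "k1" (the pictures are not rectified: a ray, as slopes to the right and down, at radius r is drawn at 1 + k1 r^2 times it, then the intrinsics apply), "rvec" (rotation vector, rad) and "tvec" (3), from world to camera coordinates, as OpenCV has them. Camera axes: x right, y down, z forward; pixel columns grow to the right and rows downward; lengths in m; the calibration is good to about 2 mm. A picture is of the moment at which its call begins. There is no depth.
- job_done(): hands the job in; it is judged then, once.
The state is a dict: "t": time; "qpos": joint angles; "joint_velocities": joint speeds; "joint_torque": joint torques, N m; "tcp_pos": TCP position; "orientation": TCP orientation; "force": force on the tool from outside, world axes, zero at the start; "ft_torque": the same for the moment, N m; "width": finger opening in m; "gripper_force": force on a finger pad.
Only numpy, scipy, OpenCV 4.12 (cv2) and the standard library are available. Lean on these libraries where they do the work, as an engineer would, in place of code of your own. Each camera call takes 0.05 s, during which the arm holds its last target. There are 200 camera calls.

## Task

Open the white descaler jug: push its child-resistant cap down firmly as far as it goes, keep it down while you turn it anticlockwise (seen from above) until you feel it come up against its stop, and lift it off; never load the cap with more than 45 newtons. Then set it down gently, right way up, wholly on the cork coaster, and let go. Leave the caddy, filter, tumbler and brush where they are.

Things in the scene. Friction and masses are not known exactly. Their poses are not given: they have to be found in the camera images.
- jug: White plastic jug, 100 mm (its x) by 120 mm (its y), 122 mm tall, then a round shoulder to 140 mm and a 40 mm wide neck in the middle; held fast in a steel holder screwed to the worktop (112 by 168 mm with its screw tabs), so it neither turns nor slides. Origin at the centre of its underside, z up; the axis of neck and cap runs through it.
- cap: Loose grey ribbed cap, 60 to 110 g: round skirt 64 mm across, 26 mm tall, flat top (deck); across the deck an upright grip bar 50 mm long (cap's x), 16 mm thick (y), 26 mm tall. Origin at the centre of its lower rim, z up. It starts closed on the jug, axes parallel to the jug's, origin 154 mm above the jug's; lugs and teeth then stop it lifting or turning.
- cap_grip (a point): Centre of the cap's grip bar, 39 mm above the cap's lower rim, 13 mm above the deck, 13 mm below the bar's top; axes as the cap's (bar along x, pinched along y). It moves with the cap. Held down, the cap turns with less than 0.15 N m of moment; a rise of about 0.1 N m against the turn tells the end stop, and 0.05 rad further may already overload it, so turn slowly or in small steps.
- cap_deck (a point): Centre of the cap's deck at the foot of the bar, 26 mm above the lower rim. A spring under the cap resists with 7 N plus 0.8 N per mm. Pressed 3 to 9 mm down (differs each time, not visible) the teeth let go; 1.2 mm deeper is a hard stop where force climbs steeply. The spring takes 15 N at most, so at 17 to 22 N the cap is surely fully down.
- neck (a point): On the neck's axis, 154 mm above the jug's origin, at the closed cap's lower rim. Held down, the cap turns anticlockwise seen from above to an end stop felt 0.6 to 1.4 rad on (differs, not visible); at the stop or up to 0.06 rad short of it, it lifts off: the spring raises it 2 mm, 20 mm clears the neck. Over 45 N between cap and jug (push, pull and twist at 26 mm radius summed) breaks it.
- coaster_top (a point): Centre of the top face of the round cork coaster, 100 mm in diameter, 8 mm thick, fixed to the worktop.
- coaster: The same coaster; origin at the centre of its underside.
- caddy: Empty steel cutlery caddy 100 by 140 mm, 110 mm tall, with a bow handle to 159 mm; origin at the centre of its underside. To be left alone.
- filter: Mesh filter cylinder lying on its side, 100 mm long (its x), 72 mm in diameter; origin at the middle of its underside. To be left alone.
- tumbler: Glass tumbler standing upright, 74 mm in diameter, 110 mm tall; origin at the centre of its underside. To be left alone.
- brush: Wooden dish brush 240 mm long (its x) with a 48 mm wide head, lying bristles down; origin on the worktop under its middle. To be left alone.

How it is judged:
By the outcome, as a careful person would: the job done as asked, in the order asked, and still so for the second after the job is handed in, with the robot touching nothing.
It also fails if it takes over 72 s, if anything falls off the work surface, if the arm or the gripper's body presses on something with over 40 N, if the wrist force passes 120 N, or if a joint passes its speed limit or range.

## Working session

There is one attempt and no reset: what is moved stays moved. The work goes in short steps, Python scripts to look and compute and a tool call to move; the robot and the scene stay as the last step left them, time stands still between calls to the robot, and variables do not carry over. Pictures are saved under pics/ and viewed, at most 10 in all, crops included, and the job is handed in when it is done.

Besides the shell and the picture viewer there is one more tool, called as name(argument=value, ...) on one line, values as JSON. carry_out: Moves the arm, as the interface text tells. Its arguments: {"type":"object","properties":{"plan":{"type":"array"},"jaw":{"type":"number"},"newtons":{"type":"number"}},"required":["plan"]}

```bash
mkdir -p pics; ls
python3 - <<'E'
from rig import *
import cv2
print(state()); print(grip_point_offset)
for n in("side","top"):
    c=read_camera(n); cv2.imwrite(f"pics/{n}0.png",c["color"]); print({k:v for k,v in c.items() if k!="color"})
E
```

```text
pics
{'t': 0.0, 'qpos': array([-56.13622861,  28.75202144, -24.4522346 ,  88.89414836,
        12.65063649,  65.2172172 , -12.04883293]), 'joint_velocities': array([-0.033976  , -0.13795637, -0.03605242,  0.03937287,  0.03218094,
       -0.03511218, -0.01571743]), 'joint_torque': array([ 3.72425311e-04, -5.66606820e+01, -5.81607431e+00, -2.79098332e+01,
       -6.86623226e-02,  3.06826201e-02,  1.89100060e-04]), 'tcp_pos': array([0.20909972, 0.61465108, 0.20187678]), 'orientation': array([-1.79889899e+02, -3.30568722e-03,  1.61219527e+02]), 'force': array([-0.21262328,  0.87174621, -0.02315905]), 'ft_torque': array([ 0.04926685, -0.00421284, -0.01241763]), 'gripper_force': 0.0, 'width': 0.09166447181602387}
0.0188
{'fov_y': 48.83771284076704, 'cx': 315.8172721629673, 'cy': 238.5126945865731, 'k1': -0.11522292361277557, 'rvec': array([ 2.2791883 , -0.38503262,  0.15322895]), 'tvec': array([-0.59879939,  0.24373784,  1.21100544])}
{'fov_y': 54.53780978765043, 'cx': 315.51337201772594, 'cy': 242.76256454326568, 'k1': -0.057909000172160115, 'rvec': array([ 2.1845545 , -2.17443697,  0.04672198]), 'tvec': array([0.00468183, 0.61876687, 1.30604176])}
```

View pics/top0.png

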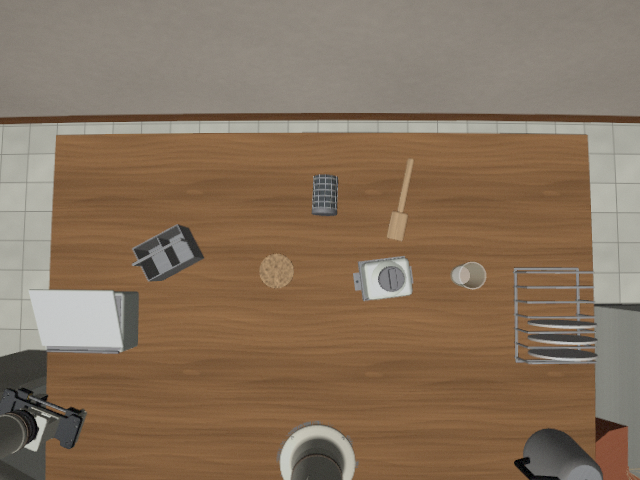

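View pics/side0.png

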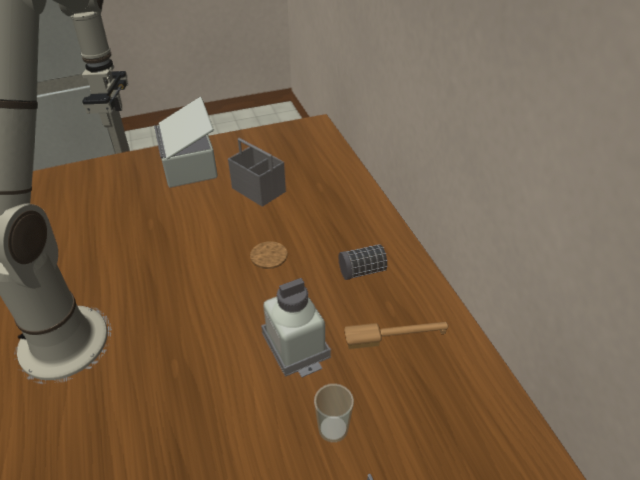

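The top view shows the cap at about (391,278) and the coaster at (277,270). In the side view, the bar is at about (292,289) and the coaster at (269,254). I'll crop in on the cap in both views.

```bash
cat > h.py <<'E'
import numpy as np, cv2
from rig import *
def K(c):
    f=240/np.tan(np.radians(c["fov_y"]/2)); return np.array([[f,0,c["cx"]],[0,f,c["cy"]],[0,0,1]]), np.array([c["k1"],0,0,0,0.])
def ray(c,p):
    k,d=K(c); u=cv2.undistortPoints(np.array([[p]],float),k,d)[0,0]; R=cv2.Rodrigues(c["rvec"])[0]
    v=R.T@np.array([u[0],u[1],1]); return -R.T@c["tvec"], v/np.linalg.norm(v)
def plane(c,p,z):
    o,v=ray(c,p); return o+v*(z-o[2])/v[2]
def proj(c,P):
    k,d=K(c); return cv2.projectPoints(np.atleast_2d(np.array(P,float)),c["rvec"],c["tvec"],k,d)[0][:,0]
def tri(a,b):
    A=np.zeros((3,3));y=np.zeros(3);
    for o,v in(a,b):
        M=np.eye(3)-np.outer(v,v);A+=M;y+=M@o
    X=np.linalg.solve(A,y); return X,[np.linalg.norm(np.cross(X-o,v)) for o,v in(a,b)]
E
python3 - <<'E'
from h import *
t=read_camera("top");s=read_camera("side")
a=cv2.resize(t["color"][245:311,345:425],(400,330),interpolation=cv2.INTER_CUBIC)
b=cv2.resize(s["color"][272:338,252:332],(400,330),interpolation=cv2.INTER_CUBIC)
cv2.imwrite("pics/crop.png",np.hstack([a,b]))
print(tri(ray(t,(391.5,278)),ray(s,(292.5,288))))
for c,n in((t,"t"),(s,"s")):
    h=cv2.cvtColor(c["color"],cv2.COLOR_BGR2HSV).astype(int)
    x0,y0,x1,y1=(250,245,305,297) if n=="t" else (243,237,295,272)
    g=c["color"][y0:y1,x0:x1].astype(int).sum(2); m=(g>330)
    ys,xs=np.nonzero(m);p=((xs.min()+xs.max())/2+x0,(ys.min()+ys.max())/2+y0);print(m.sum(),np.ptp(xs),np.ptp(ys),p,plane(c,p,.008))
E
```

```text
(array([ 0.52207997, -0.18375082,  0.19051655]), [np.float64(0.00039306784071032567), np.float64(0.0003930678407100223)])
924 41 35 (np.float64(279.5), np.float64(270.5)) [0.53936781 0.11065197 0.008     ]
142 32 22 (np.float64(269.0), np.float64(254.0)) [0.54057646 0.11744171 0.008     ]
```

View pics/crop.png

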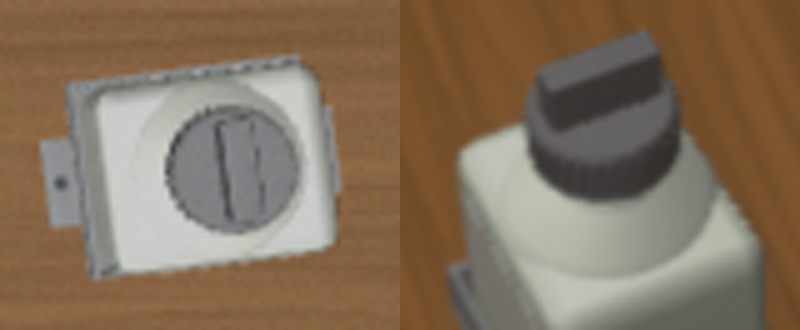

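The crop shows the bar top centred at about (393.6,278.8) in the top view and (291.7,284.4) in the side view. The bar yaw is about 6–8°.

Run:
```python
from h import *
from scipy.spatial.transform import Rotation as Ro
t=read_camera("top");s=read_camera("side")
X,e=tri(ray(t,(393.6,278.8)),ray(s,(291.7,284.4)));print(X,e)
f=lambda a,b:(345+a/5,245+b/5)
for a,b,z in(((218,124),(231,221),.206),((252,119),(266,216),.206),((75,82),(300,58),.02),((95,277),(330,248),.02)):
    A,B=plane(t,f(*a),z),plane(t,f(*b),z);print(A,B,np.degrees(np.arctan2(*(A-B)[1::-1])))
g=lambda a,b:(252+(a-400)/5,272+b/5)
A,B=plane(s,g(537,72),.206),plane(s,g(645,30),.206);print(A,B,np.degrees(np.arctan2(*(B-A)[1::-1])))
# coaster refine
for nm,c,ref in(("t",t,(277,270)),("s",s,(269,254))):
    h=cv2.cvtColor(c["color"],cv2.COLOR_BGR2LAB).astype(int)
    x,y=ref;print(nm,[tuple(c["color"][y,x+d]) for d in range(-24,25,4)])
    for cx in(.54,):
        pass
    print(plane(c,ref,.008))
st=state();R=Ro.from_euler("xyz",st["orientation"],degrees=True);print(R.as_matrix().round(3))
```

```text
[ 0.52023123 -0.18676486  0.20500436] [np.float64(0.000293342378014415), np.float64(0.00029334237801460376)]
[ 0.54175867 -0.17447247  0.206     ] [ 0.49473862 -0.180635    0.206     ] 7.46672075561843
[ 0.5442563  -0.19102936  0.206     ] [ 0.49722761 -0.19764105  0.206     ] 8.002674873509116
[ 0.56626978 -0.11889339  0.02      ] [ 0.5804069  -0.24650878  0.02      ] 96.32140233172066
[ 0.45625718 -0.13019413  0.02      ] [ 0.47313274 -0.26289997  0.02      ] 97.24713178920408
[ 0.49543158 -0.18473445  0.206     ] [ 0.54330305 -0.177077    0.206     ] 9.087961934736848
t [(np.uint8(66), np.uint8(98), np.uint8(133)), (np.uint8(65), np.uint8(98), np.uint8(134)), (np.uint8(94), np.uint8(125), np.uint8(152)), (np.uint8(102), np.uint8(135), np.uint8(163)), (np.uint8(98), np.uint8(130), np.uint8(158)), (np.uint8(100), np.uint8(131), np.uint8(159)), (np.uint8(102), np.uint8(135), np.uint8(165)), (np.uint8(99), np.uint8(132), np.uint8(159)), (np.uint8(107), np.uint8(139), np.uint8(168)), (np.uint8(96), np.uint8(126), np.uint8(153)), (np.uint8(89), np.uint8(119), np.uint8(146)), (np.uint8(65), np.uint8(99), np.uint8(134)), (np.uint8(65), np.uint8(100), np.uint8(135))]
[0.54075841 0.11785323 0.008     ]
s [(np.uint8(39), np.uint8(75), np.uint8(113)), (np.uint8(44), np.uint8(83), np.uint8(122)), (np.uint8(66), np.uint8(104), np.uint8(137)), (np.uint8(67), np.uint8(106), np.uint8(140)), (np.uint8(73), np.uint8(113), np.uint8(150)), (np.uint8(73), np.uint8(115), np.uint8(152)), (np.uint8(73), np.uint8(112), np.uint8(148)), (np.uint8(71), np.uint8(109), np.uint8(145)), (np.uint8(71), np.uint8(111), np.uint8(147)), (np.uint8(64), np.uint8(101), np.uint8(134)), (np.uint8(68), np.uint8(106), np.uint8(140)), (np.uint8(39), np.uint8(73), np.uint8(109)), (np.uint8(40), np.uint8(76), np.uint8(113))]
[0.54057646 0.11744171 0.008     ]
[[-0.947  0.322 -0.   ]
 [ 0.322  0.947 -0.001]
 [ 0.    -0.001 -1.   ]]
```

The cap axis is at about (0.520, -0.186), with the bar top at 0.205 against an expected 0.206 and yaw about 7.5°. The coaster is at (0.5405, 0.1177), and both views agree. I'll lift and move across.

carry_out(plan=[-0.75,-0.41,-0.3,0,0,0,-0.75,-0.41,-0.3,0,0,0,-0.75,-0.41,-0.3,0,0,0,-0.75,-0.41,-0.3,0,0,0,-0.75,-0.41,-0.3,0,0,0,-0.75,-0.41,-0.3,0,0,0,-0.75,-0.41,-0.3,0,0,0,-0.75,-0.41,-0.3,0,0,0,-0.75,-0.41,-0.3,0,0,0,-0.75,-0.41,-0.3,0,0,0], jaw=1)

```text
t: 1.55
tcp_pos: [0.3553, 0.4561, 0.2789]
orientation: [180.0, 0.0, 161.1]
force: [-0.1, -0.7, 0.1]
width: 0.0917
gripper_force: 0.0
```

carry_out(plan=[-0.75,-0.41,-0.1,0,0,0,-0.75,-0.41,-0.1,0,0,0,-0.75,-0.41,-0.1,0,0,0,-0.75,-0.41,-0.1,0,0,0,-0.75,-0.41,-0.1,0,0,0,-0.75,-0.41,-0.1,0,0,0,-0.75,-0.41,-0.1,0,0,0,-0.75,-0.41,-0.1,0,0,0,-0.75,-0.41,-0.1,0,0,0,-0.75,-0.41,-0.1,0,0,0])

```text
t: 2.8
tcp_pos: [0.4992, 0.2984, 0.3038]
orientation: [180.0, 0.0, 161.1]
force: [0.1, 0.1, 0.8]
width: 0.0918
gripper_force: 0.0
```

carry_out(plan=[-0.35,-0.91,0,0,0,0,-0.35,-0.91,0,0,0,0,-0.35,-0.91,0,0,0,0,-0.35,-0.91,0,0,0,0,-0.35,-0.91,0,0,0,0,-0.35,-0.91,0,0,0,0,-0.35,-0.91,0,0,0,0,-0.35,-0.91,0,0,0,0,-0.35,-0.91,0,0,0,0,-0.35,-0.91,0,0,0,0])

```text
t: 4.05
tcp_pos: [0.5076, 0.0548, 0.3037]
orientation: [180.0, 0.1, 161.1]
force: [-0.4, 0.3, 0.1]
width: 0.0918
gripper_force: 0.0
```

carry_out(plan=[-0.35,-0.91,0,0,0,0,-0.35,-0.91,0,0,0,0,-0.35,-0.91,0,0,0,0,-0.35,-0.91,0,0,0,0,-0.35,-0.91,0,0,0,0,-0.35,-0.91,0,0,0,0,-0.35,-0.91,0,0,0,0,-0.35,-0.91,0,0,0,0,-0.35,-0.91,0,0,0,0,-0.35,-0.91,0,0,0,0])

```text
t: 5.3
tcp_pos: [0.5166, -0.1886, 0.3037]
orientation: [180.0, 0.1, 161.1]
force: [0.2, 0.2, -0.6]
width: 0.0918
gripper_force: 0.0
```

carry_out(plan=[0,0,0,0,0,1,0,0,0,0,0,1,0,0,0,0,0,1,0,0,0,0,0,1,0,0,0,0,0,1,0,0,0,0,0,1,0,0,0,0,0,1,0,0,0,0,0,1,0,0,0,0,0,1,0,0,0,0,0,1])

```text
t: 6.55
tcp_pos: [0.5166, -0.1877, 0.3036]
orientation: [179.9, -0.0, 80.9]
force: [-0.7, 0.5, -0.7]
width: 0.0919
gripper_force: 0.0
```

Run:
```python
from rig import *
s=state();print(s["t"],s["qpos"].round(1),s["tcp_pos"],s["orientation"],s["force"],s["ft_torque"])
```

```text
6.55 [ 6.8 11.7 12.2 97.3 -2.6 71.2 10.5] [ 0.51659402 -0.18773285  0.30364661] [ 1.79945288e+02 -2.87332264e-02  8.08638435e+01] [-0.72624464  0.5280059  -0.65327278] [-0.08668734  0.08720154 -0.00802325]
```

carry_out(plan=[0,0,0,0,0,0.92,0,0,0,0,0,0.92,0,0,0,0,0,0.92,0,0,0,0,0,0.92,0,0,0,0,0,0.92,0,0,0,0,0,0.92,0,0,0,0,0,0.92,0,0,0,0,0,0.92,0,0,0,0,0,0.92,0,0,0,0,0,0.92])

```text
t: 7.8
tcp_pos: [0.5166, -0.1877, 0.3037]
orientation: [-180.0, -0.1, 7.3]
force: [-0.7, -0.0, 0.4]
width: 0.0915
gripper_force: 0.0
```

Run:
```python
from h import *
c=read_camera("wrist");s=state();print(s["t"],s["qpos"].round(1),s["tcp_pos"],s["orientation"])
im=c["color"].copy()
print({k:v for k,v in c.items() if k!="color"})
y=np.radians(7.5);ex=np.array([np.cos(y),np.sin(y),0]);ey=np.array([-np.sin(y),np.cos(y),0]);o=np.array([.520,-.186,0])
P=[o+a*ex*.025+b*ey*.008+[0,0,.206] for a,b in((1,1),(1,-1),(-1,-1),(-1,1))]
cv2.polylines(im,[proj(c,P).round().astype(int)],1,(0,0,255),1)
P=[o+.032*np.array([np.cos(t),np.sin(t),0])+[0,0,.18] for t in np.linspace(0,6.28,60)]
cv2.polylines(im,[proj(c,P).round().astype(int)],1,(0,255,0),1)
cv2.imwrite("pics/w1.png",im)
```

```text
7.85 [ -0.3  12.   20.7  97.5  -4.5  71.3 -61.6] [ 0.51664603 -0.18774787  0.30362721] [-1.79977178e+02 -6.78077399e-02  6.99656484e+00]
{'fov_y': 59.58039765090758, 'cx': 320.01999789745713, 'cy': 239.379693263249, 'k1': -0.07020277964890433, 'rvec': array([-2.18637665,  1.92301269,  0.27976379]), 'tvec': array([-0.2519519 ,  0.40340157,  0.62705713])}
```

View pics/w1.png

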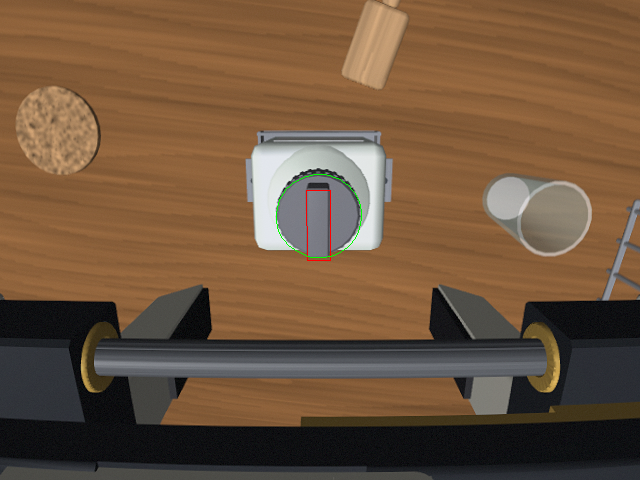

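The overlay matches the cap and bar to within about 2 px. The deck circle spans x 277–360. One zoomed crop will fine-tune it.

Run:
```python
from h import *
c=read_camera("wrist")
cv2.imwrite("pics/w2.png",cv2.resize(c["color"][160:270,260:380],(720,600) if 0 else None,fx=5,fy=5,interpolation=cv2.INTER_CUBIC))
y=np.radians(7.5);ex=np.array([np.cos(y),np.sin(y),0]);ey=np.array([-np.sin(y),np.cos(y),0]);o=np.array([.520,-.186,0])
P=[o+a*ex*.025+b*ey*.008+[0,0,.206] for a,b in((1,1),(1,-1),(-1,-1),(-1,1))]
print((proj(c,P)-[260,160])*5+2)
P=[o+.032*np.array([np.cos(t),np.sin(t),0])+[0,0,.18] for t in np.linspace(0,6.28,200)]
q=(proj(c,P)-[260,160])*5+2;print(q.min(0),q.max(0))
```

```text
[[232.36923574 151.01810157]
 [351.04002678 150.07096375]
 [351.54887999 500.55311388]
 [238.48240379 501.40127955]]
[80.84154483 72.58305623] [507.36775539 487.97444153]
```

View pics/w2.png

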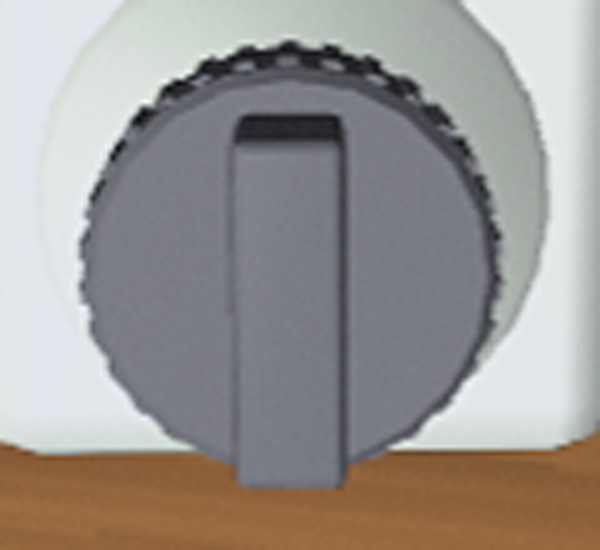

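Cap centre refined to about (0.5213, -0.1855). Descending with the jaw part open.

carry_out(plan=[0.04,-0.012,0.4,0,0,0,0.04,-0.012,0.6,0,0,0,0.04,-0.012,0.7,0,0,0,0.04,-0.012,0.7,0,0,0,0.04,-0.016,0.6,0,0,0,0,0,0.5,0,0,0,0,0,0.4,0,0,0,0,0,0.3,0,0,0,0,0,0.2,0,0,0,0,0,0.2,0,0,0], jaw=-0.4, newtons=30)

```text
t: 9.15
tcp_pos: [0.5225, -0.1844, 0.1879]
orientation: [180.0, -0.0, 7.6]
force: [-0.2, -0.1, 0.3]
width: 0.0276
gripper_force: 0.0
```

Run:
```python
from h import *
c=read_camera("wrist");s=state();print(s["t"],s["tcp_pos"],s["orientation"],s["force"],s["ft_torque"],s["width"])
cv2.imwrite("pics/w3.png",c["color"][120:,80:560])
```

```text
9.2 [ 0.52204529 -0.18418418  0.18726176] [-1.79989839e+02  2.15051289e-02  7.62420028e+00] [-0.87172669  0.19378783 -0.52006528] [-0.07431472  0.16865084 -0.00329888] 0.027474947470079548
```

View pics/w3.png

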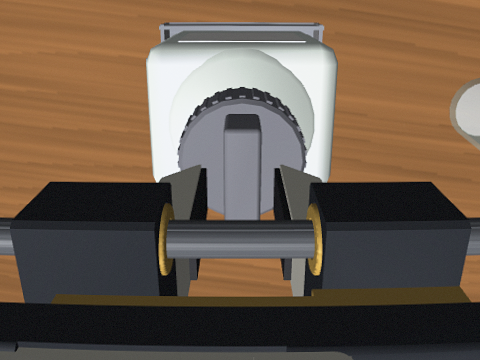

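The bar is centred between the open fingers (bar x≈242, fingers 206 to 275 in the crop). I'll lower to just above the deck and close.

carry_out(plan=[0,0,0.05,0,0,0,0,0,0.05,0,0,0,0,0,0.04,0,0,0,0,0,0.04,0,0,0,0,0,0.03,0,0,0,0,0,0,0,0,0,0,0,0,0,0,0,0,0,0,0,0,0,0,0,0,0,0,0,0,0,0,0,0,0])

```text
t: 10.45
tcp_pos: [0.5222, -0.1843, 0.1827]
orientation: [180.0, -0.0, 7.6]
force: [-0.3, -1.0, -0.7]
width: 0.0279
gripper_force: 0.0
```

carry_out(plan=[0,0,0,0,0,0,0,0,0,0,0,0,0,0,0,0,0,0,0,0,0,0,0,0,0,0,0,0,0,0,0,0,0,0,0,0,0,0,0,0,0,0,0,0,0,0,0,0,0,0,0,0,0,0,0,0,0,0,0,0], jaw=-1, newtons=30)

```text
t: 11.7
tcp_pos: [0.5222, -0.1842, 0.1826]
orientation: [-180.0, -0.0, 7.6]
force: [-0.5, -0.3, 0.4]
width: 0.0004
gripper_force: 0.0
```

```bash
cat > s.py <<'E'
from rig import *
s=state();print(s["t"],s["qpos"].round(1),s["tcp_pos"].round(4),s["orientation"].round(2),"F",s["force"].round(2),"M",s["ft_torque"].round(3),s["width"].round(4),round(s["gripper_force"],1))
E
python3 s.py
```

```text
Traceback (most recent call last):
  File "s.py", line 2, in <module>
    s=state();print(s["t"],s["qpos"].round(1),s["tcp_pos"].round(4),s["orientation"].round(2),"F",s["force"].round(2),"M",s["ft_torque"].round(3),s["width"].round(4),round(s["gripper_force"],1))
                                                                                                                                                  ^^^^^^^^^^^^^^^^
AttributeError: 'float' object has no attribute 'round'
```

```bash
sed -i 's/s\["width"\].round(4)/round(s["width"],4)/' s.py; python3 s.py
python3 - <<'E'
from h import *
c=read_camera("wrist"); s=read_camera("side")
b=cv2.resize(s["color"][240:340,240:340],(360,360),interpolation=cv2.INTER_CUBIC)
w=cv2.resize(c["color"][120:,80:560],None,fx=.9,fy=.9)[:324]
b=cv2.resize(b,(324,324))
cv2.imwrite("pics/w4.png",np.hstack([w,b])); print(w.shape)
E
```

```text
11.7 [  0.7  18.9  19.6 105.3  -7.4  57.  -59.1] [ 0.5222 -0.1842  0.1826] [-180.     -0.      7.62] F [-0.54 -0.34  0.37] M [-0.078  0.192 -0.018] 0.0004 0.0
(324, 432, 3)
```

View pics/w4.png

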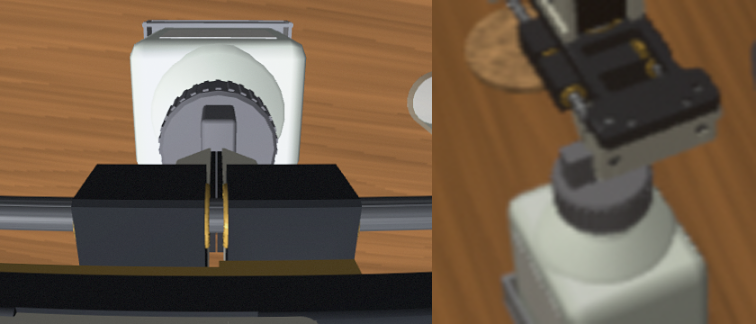

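Run:
```python
from h import *
c=read_camera("wrist"); s=read_camera("side");st=state()
T=st["tcp_pos"]
print("tcp wrist crop",(proj(c,T)-[80,120])*.9,"tcp side crop",(proj(s,T)-240)*3.24+432*np.array([1,0]))
for z in(.18,.206,.23,.26):print(z,(proj(c,[T[0],T[1],z])-[80,120])*.9,(proj(s,[T[0],T[1],z])-240)*3.24+432*np.array([1,0]))
R=cv2.Rodrigues(c["rvec"])[0];print("cam pos",-R.T@c["tvec"],"fwd",R[2])
R=cv2.Rodrigues(s["rvec"])[0];print("side cam pos",-R.T@s["tvec"])
b=cv2.resize(s["color"][180:330,220:370],(600,600),interpolation=cv2.INTER_CUBIC)
y=np.radians(7.5);ex=np.array([np.cos(y),np.sin(y),0]);ey=np.array([-np.sin(y),np.cos(y),0]);o=np.array([.5213,-.1855,0])
for z,col in((.206,(0,0,255)),(.18,(0,255,0))):
    P=[o+a*ex*.025+d*ey*.008+[0,0,z] for a,d in((1,1),(1,-1),(-1,-1),(-1,1))]
    cv2.polylines(b,[((proj(s,P)-[220,180])*4+2).round().astype(int)],1,col,1)
q=((proj(s,T)-[220,180])*4+2).round().astype(int)[0];cv2.circle(b,tuple(int(v) for v in q),4,(255,0,255),1)
cv2.imwrite("pics/s5.png",b)
```

```text
tcp wrist crop [[216.23370349 148.98730078]] tcp side crop [[602.46251112 164.50571015]]
0.18 [[216.22950012 147.01943524]] [[602.64369107 167.34070861]]
0.206 [[216.27572383 168.67235518]] [[600.84967897 139.23090726]]
0.23 [[216.33155489 194.86333361]] [[599.14408457 112.42755818]]
0.26 [[216.42952135 240.92364499]] [[596.94238178  77.71342488]]
cam pos [ 0.59858852 -0.17380796  0.36507273] fwd [-0.2833965  -0.03842601 -0.95823268]
side cam pos [ 0.34155537 -0.89225149  0.98576378]
```

View pics/s5.png

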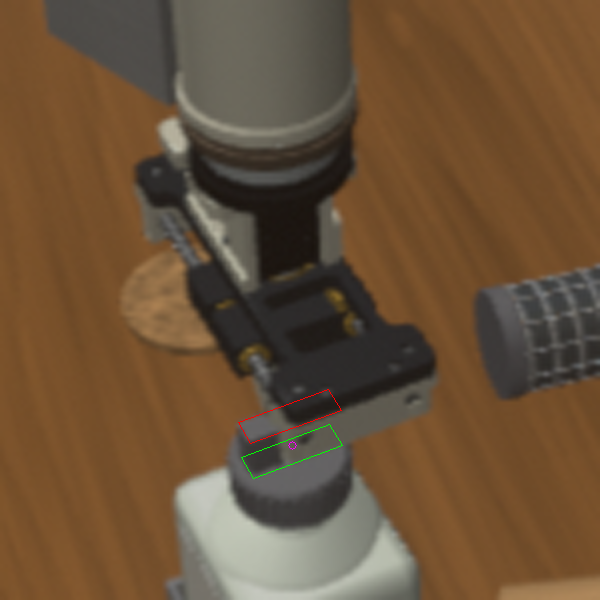

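The side view shows the gripper over the cap, but the fingers have shut to 0.4 mm, so the bar isn't between the pads. A raw close-up composite should show why.

Run:
```python
from h import *
c=read_camera("wrist")["color"]; s=read_camera("side")["color"]
a=cv2.resize(s[255:325,265:330],(400,430),interpolation=cv2.INTER_CUBIC)
b=cv2.resize(c[225:345,260:372],(400,430),interpolation=cv2.INTER_CUBIC)
m=np.hstack([a,b]);m=np.clip(m.astype(float)*1.5,0,255).astype(np.uint8)
cv2.imwrite("pics/z6.png",m)
```

```text
(no output)
```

View pics/z6.png

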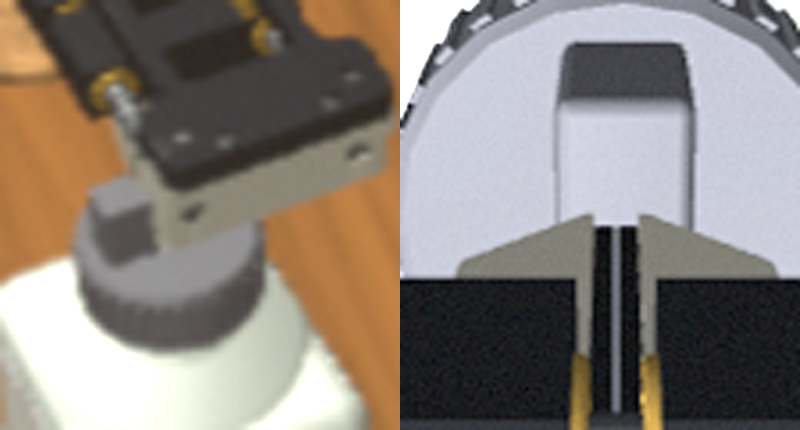

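The close-up shows the closed pads above the bar, with the bar top visible through the seam. So the real fingertips sit higher relative to the cap than the reported TCP suggests. I'll reopen and go down in small steps, watching the force.

carry_out(plan=[0,0,0,0,0,0,0,0,0,0,0,0,0,0,0,0,0,0,0,0,0,0,0,0,0,0,0,0,0,0,0,0,0.03,0,0,0,0,0,0.03,0,0,0,0,0,0.03,0,0,0,0,0,0.03,0,0,0,0,0,0,0,0,0], jaw=-0.3)

```text
t: 13.25
tcp_pos: [0.5221, -0.1842, 0.1795]
orientation: [-180.0, 0.0, 7.6]
force: [-0.4, 0.6, 0.1]
width: 0.0325
gripper_force: 0.0
```

```bash
python3 s.py
python3 - <<'E'
import cv2,numpy as np
from h import *
# finger vertical extents in wrist view: project finger-front-edge hypotheses at both inner tips
c=read_camera("wrist");s=state();T=s["tcp_pos"];y=np.radians(s["orientation"][2]);ex=np.array([np.cos(y),np.sin(y),0]);ey=np.array([-np.sin(y),np.cos(y),0])
for dz in(0,.01,.02,.025):
    print(dz,proj(c,[T+.0095*ex+k*s["width"]/2*ey+[0,0,dz] for k in(1,-1)]).round(1).tolist())
g=cv2.cvtColor(c["color"],cv2.COLOR_BGR2GRAY)
for v in range(255,320,5): print(v,g[v,250:400:5].tolist())
E
```

```text
13.25 [  0.7  19.1  19.5 105.5  -7.5  56.7 -59. ] [ 0.5221 -0.1842  0.1795] [-1.7999e+02  2.0000e-02  7.6200e+00] F [-0.38  0.64  0.1 ] M [-0.07   0.099  0.037] 0.0325 0.0
0 [[285.6, 266.5], [355.1, 266.5]]
0.01 [[283.9, 274.4], [356.9, 274.4]]
0.02 [[281.9, 283.1], [358.9, 283.2]]
0.025 [[280.9, 287.8], [360.0, 287.9]]
255 [243, 242, 239, 122, 140, 138, 139, 139, 139, 138, 139, 76, 76, 76, 76, 75, 76, 75, 50, 137, 138, 138, 136, 137, 135, 125, 97, 191, 186, 172]
260 [242, 243, 39, 123, 140, 138, 140, 138, 139, 141, 139, 137, 144, 144, 141, 139, 139, 137, 106, 137, 139, 136, 137, 137, 138, 136, 79, 90, 187, 184]
265 [239, 243, 127, 141, 137, 138, 139, 140, 139, 138, 138, 136, 142, 140, 140, 139, 138, 137, 104, 137, 138, 137, 138, 137, 138, 136, 126, 94, 189, 239]
270 [241, 245, 126, 139, 139, 138, 139, 139, 138, 138, 138, 136, 143, 142, 142, 139, 138, 136, 103, 139, 138, 137, 137, 137, 137, 138, 138, 77, 191, 243]
275 [242, 179, 129, 139, 138, 138, 138, 138, 136, 137, 138, 137, 141, 141, 140, 139, 139, 138, 101, 138, 137, 137, 137, 138, 138, 137, 138, 78, 178, 243]
280 [243, 176, 130
[... 422 characters left out ...]
245, 243]
295 [84, 86, 86, 85, 88, 17, 22, 137, 139, 138, 140, 138, 140, 141, 140, 137, 136, 139, 95, 138, 137, 137, 35, 16, 85, 85, 88, 87, 86, 81]
300 [86, 86, 85, 86, 84, 14, 5, 138, 137, 138, 138, 136, 142, 140, 139, 138, 137, 137, 94, 137, 138, 138, 33, 15, 99, 86, 85, 85, 84, 86]
305 [86, 84, 86, 85, 67, 11, 0, 138, 138, 138, 138, 135, 142, 140, 139, 138, 139, 139, 90, 141, 138, 140, 16, 15, 113, 87, 87, 87, 87, 86]
310 [87, 85, 86, 87, 18, 14, 5, 140, 138, 139, 139, 136, 141, 142, 137, 139, 135, 139, 92, 137, 139, 137, 18, 13, 7, 86, 85, 86, 88, 85]
315 [86, 86, 87, 86, 15, 13, 6, 137, 137, 138, 137, 135, 142, 139, 139, 138, 139, 138, 88, 138, 138, 139, 17, 24, 16, 85, 86, 86, 86, 86]
```

The fingertip edge shows at y≈285, about 22 mm above the reported TCP, and no force has appeared. Expected deck contact is at a reported z of about 0.158.

carry_out(plan=[0,0,0.1,0,0,0,0,0,0.1,0,0,0,0,0,0.1,0,0,0,0,0,0.08,0,0,0,0,0,0.08,0,0,0,0,0,0.06,0,0,0,0,0,0.06,0,0,0,0,0,0.04,0,0,0,0,0,0,0,0,0,0,0,0,0,0,0])

```text
t: 14.55
tcp_pos: [0.5223, -0.1843, 0.1642]
orientation: [-180.0, -0.0, 7.6]
force: [-0.1, 0.3, 0.1]
width: 0.0324
gripper_force: 0.0
```

carry_out(plan=[0,0,0.02,0,0,0,0,0,0.02,0,0,0,0,0,0.02,0,0,0,0,0,0.02,0,0,0,0,0,0,0,0,0,0,0,0,0,0,0,0,0,0,0,0,0,0,0,0,0,0,0,0,0,0,0,0,0,0,0,0,0,0,0])

```text
t: 15.8
tcp_pos: [0.5222, -0.1843, 0.1621]
orientation: [-180.0, 0.0, 7.6]
force: [-0.0, 0.5, 0.1]
width: 0.032
gripper_force: 0.0
```

carry_out(plan=[0,0,0.02,0,0,0,0,0,0.02,0,0,0,0,0,0,0,0,0,0,0,0,0,0,0,0,0,0,0,0,0,0,0,0,0,0,0,0,0,0,0,0,0,0,0,0,0,0,0,0,0,0,0,0,0,0,0,0,0,0,0], jaw=-1, newtons=40)

```text
t: 17.05
tcp_pos: [0.5223, -0.1849, 0.1612]
orientation: [180.0, -0.0, 7.6]
force: [2.3, -5.1, -1.1]
width: 0.0157
gripper_force: 40.0
```

```bash
python3 s.py
```

```text
17.05 [  1.   20.4  19.3 106.4  -8.1  54.5 -58.5] [ 0.5223 -0.1849  0.1612] [ 1.7996e+02 -2.0000e-02  7.6000e+00] F [ 2.33 -5.14 -1.09] M [-1.115 -0.119  0.026] 0.0157 40.0
```

Gripped at 15.7 mm. I'll remove the sideways load and start pressing.

carry_out(plan=[0,0.024,0,0,0,0,0,0,0.02,0,0,0,0,0,0.02,0,0,0,0,0,0.02,0,0,0,0,0,0.02,0,0,0,0,0,0.02,0,0,0,0,0,0.02,0,0,0,0,0,0.02,0,0,0,0,0,0.02,0,0,0,0,0,0,0,0,0])

```text
t: 18.3
tcp_pos: [0.5224, -0.1849, 0.1582]
orientation: [-180.0, -0.0, 7.6]
force: [-1.3, -2.7, 6.9]
width: 0.0159
gripper_force: 40.0
```

```bash
python3 s.py
```

```text
18.3 [  1.1  20.6  19.2 106.6  -8.2  54.2 -58.3] [ 0.5224 -0.1849  0.1582] [-1.7999e+02 -4.0000e-02  7.6200e+00] F [-1.3  -2.67  6.87] M [-0.66   0.733  0.004] 0.0159 40.0
```

carry_out(plan=[0,0.01,0.02,0,0,0,0,0,0.02,0,0,0,0,0,0.02,0,0,0,0,0,0.02,0,0,0,0,0,0.02,0,0,0,0,0,0.02,0,0,0,0,0,0,0,0,0,0,0,0,0,0,0,0,0,0,0,0,0,0,0,0,0,0,0])

```text
t: 19.55
tcp_pos: [0.5225, -0.1849, 0.1556]
orientation: [-180.0, -0.0, 7.6]
force: [-2.5, -1.8, 10.2]
width: 0.0154
gripper_force: 40.0
```

```bash
python3 s.py
```

```text
19.55 [  1.2  20.8  19.2 106.7  -8.4  53.8 -58.2] [ 0.5225 -0.1849  0.1556] [-1.7997e+02 -5.0000e-02  7.6300e+00] F [-2.5  -1.79 10.19] M [-0.554  0.873 -0.016] 0.0154 40.0
```

carry_out(plan=[-0.01,0.01,0.02,0,0,0,0,0,0.02,0,0,0,0,0,0.02,0,0,0,0,0,0.02,0,0,0,0,0,0.02,0,0,0,0,0,0,0,0,0,0,0,0,0,0,0,0,0,0,0,0,0,0,0,0,0,0,0,0,0,0,0,0,0])

```text
t: 20.8
tcp_pos: [0.5225, -0.1849, 0.1533]
orientation: [-180.0, -0.1, 7.6]
force: [-3.2, -0.8, 12.9]
width: 0.0158
gripper_force: 40.0
```

```bash
python3 s.py
```

```text
20.8 [  1.3  20.9  19.1 106.8  -8.5  53.6 -58.1] [ 0.5225 -0.1849  0.1533] [-1.7996e+02 -7.0000e-02  7.6400e+00] F [-3.25 -0.83 12.86] M [-0.309  0.941 -0.04 ] 0.0158 40.0
```

carry_out(plan=[-0.02,0,0.02,0,0,0,0,0,0.02,0,0,0,0,0,0.02,0,0,0,0,0,0.02,0,0,0,0,0,0,0,0,0,0,0,0,0,0,0,0,0,0,0,0,0,0,0,0,0,0,0,0,0,0,0,0,0,0,0,0,0,0,0])

```text
t: 22.05
tcp_pos: [0.5226, -0.1849, 0.1516]
orientation: [-180.0, -0.1, 7.6]
force: [-3.1, -1.9, 13.5]
width: 0.0157
gripper_force: 40.0
```

```bash
python3 s.py
```

```text
22.05 [  1.3  21.   19.1 106.9  -8.5  53.3 -58.1] [ 0.5226 -0.1849  0.1516] [-1.7997e+02 -1.2000e-01  7.6500e+00] F [-3.07 -1.9  13.45] M [-0.304  0.864  0.014] 0.0157 40.0
```

carry_out(plan=[-0.02,0,0.02,0,0,0,0,0,0.02,0,0,0,0,0,0.02,0,0,0,0,0,0.02,0,0,0,0,0,0,0,0,0,0,0,0,0,0,0,0,0,0,0,0,0,0,0,0,0,0,0,0,0,0,0,0,0,0,0,0,0,0,0])

```text
t: 23.3
tcp_pos: [0.5226, -0.185, 0.1514]
orientation: [-180.0, -0.2, 7.7]
force: [-5.2, 1.0, 24.8]
width: 0.0157
gripper_force: 40.0
```

```bash
python3 s.py
```

```text
23.3 [  1.3  21.   19.1 107.   -8.6  53.2 -58. ] [ 0.5226 -0.185   0.1514] [-179.96   -0.21    7.65] F [-5.2   0.96 24.84] M [ 0.086  1.663 -0.032] 0.0157 40.0
```

The hard stop is felt: 24.8 N with no further travel. I'll ease to about 20 N, lower the grip to cap the torque, and start turning anticlockwise (tool -z).

carry_out(plan=[-0.02,0,-0.015,0,0,0,0,0,-0.015,0,0,0,0,0,0,0,0,-0.1,0,0,0,0,0,-0.2,0,0,0,0,0,-0.3,0,0,0,0,0,-0.3,0,0,0,0,0,-0.3,0,0,0,0,0,-0.3,0,0,0,0,0,-0.2,0,0,0,0,0,0], newtons=30)

```text
t: 24.55
tcp_pos: [0.523, -0.1846, 0.1514]
orientation: [180.0, -0.3, 21.3]
force: [-1.4, 0.1, 16.3]
width: 0.0156
gripper_force: 30.0
```

```bash
python3 s.py
```

```text
24.55 [  3.5  20.8  16.3 107.   -7.3  53.  -45.5] [ 0.523  -0.1846  0.1514] [179.96  -0.28  21.29] F [-1.41  0.15 16.26] M [ 0.014  0.654 -0.074] 0.0156 30.0
```

carry_out(plan=[0,0,0.016,0,0,-0.2,0,0,0,0,0,-0.25,0,0,0,0,0,-0.3,0,0,0,0,0,-0.3,0,0,0,0,0,-0.3,0,0,0,0,0,-0.3,0,0,0,0,0,-0.3,0,0,0,0,0,-0.2,0,0,0,0,0,-0.1,0,0,0,0,0,0])

```text
t: 25.8
tcp_pos: [0.5234, -0.1842, 0.1514]
orientation: [179.9, -0.3, 39.3]
force: [-1.4, 1.5, 19.0]
width: 0.0155
gripper_force: 30.0
```

```bash
python3 s.py
```

```text
25.8 [  6.4  20.5  12.6 106.9  -5.7  52.9 -29. ] [ 0.5234 -0.1842  0.1514] [179.86  -0.29  39.3 ] F [-1.45  1.47 18.99] M [ 0.255  0.651 -0.104] 0.0155 30.0
```

carry_out(plan=[0,0,0,0,0,-0.08,0,0,0,0,0,-0.08,0,0,0,0,0,-0.08,0,0,0,0,0,-0.08,0,0,0,0,0,-0.08,0,0,0,0,0,0,0,0,0,0,0,0,0,0,0,0,0,0,0,0,0,0,0,0,0,0,0,0,0,0])

```text
t: 27.05
tcp_pos: [0.5234, -0.1841, 0.1514]
orientation: [179.8, -0.3, 42.5]
force: [-1.9, 2.4, 18.6]
width: 0.0158
gripper_force: 30.0
```

```bash
python3 s.py
```

```text
27.05 [  6.9  20.5  12.  106.8  -5.5  52.9 -26. ] [ 0.5234 -0.1841  0.1514] [179.84  -0.28  42.49] F [-1.94  2.44 18.65] M [ 0.233  0.623 -0.083] 0.0158 30.0
```

carry_out(plan=[0,0,0,0,0,-0.08,0,0,0,0,0,-0.08,0,0,0,0,0,-0.08,0,0,0,0,0,-0.06,0,0,0,0,0,0,0,0,0,0,0,0,0,0,0,0,0,0,0,0,0,0,0,0,0,0,0,0,0,0,0,0,0,0,0,0])

```text
t: 28.3
tcp_pos: [0.5234, -0.1841, 0.1514]
orientation: [179.8, -0.3, 44.9]
force: [-2.2, 2.0, 18.6]
width: 0.016
gripper_force: 30.0
```

```bash
python3 s.py
```

```text
28.3 [  7.3  20.5  11.5 106.8  -5.2  52.9 -23.8] [ 0.5234 -0.1841  0.1514] [179.84  -0.27  44.9 ] F [-2.19  1.97 18.59] M [ 0.269  0.626 -0.153] 0.016 30.0
```

carry_out(plan=[0,0,0,0,0,-0.06,0,0,0,0,0,-0.06,0,0,0,0,0,-0.06,0,0,0,0,0,0,0,0,0,0,0,0,0,0,0,0,0,0,0,0,0,0,0,0,0,0,0,0,0,0,0,0,0,0,0,0,0,0,0,0,0,0])

```text
t: 29.55
tcp_pos: [0.5234, -0.1841, 0.1514]
orientation: [179.8, -0.3, 46.3]
force: [-1.9, 0.6, 18.6]
width: 0.0161
gripper_force: 30.0
```

```bash
python3 s.py
```

```text
29.55 [  7.5  20.5  11.3 106.8  -5.1  52.9 -22.5] [ 0.5234 -0.1841  0.1514] [179.83  -0.27  46.34] F [-1.93  0.62 18.64] M [ 0.274  0.654 -0.084] 0.0161 30.0
```

carry_out(plan=[0,0,0,0,0,-0.08,0,0,0,0,0,-0.08,0,0,0,0,0,-0.08,0,0,0,0,0,-0.06,0,0,0,0,0,0,0,0,0,0,0,0,0,0,0,0,0,0,0,0,0,0,0,0,0,0,0,0,0,0,0,0,0,0,0,0])

```text
t: 30.8
tcp_pos: [0.5235, -0.184, 0.1514]
orientation: [179.8, -0.3, 48.7]
force: [-1.5, 2.3, 18.5]
width: 0.0152
gripper_force: 30.0
```

```bash
python3 s.py
```

```text
30.8 [  7.9  20.5  10.8 106.8  -4.9  52.9 -20.3] [ 0.5235 -0.184   0.1514] [179.82  -0.27  48.74] F [-1.52  2.29 18.46] M [ 0.295  0.684 -0.103] 0.0152 30.0
```

carry_out(plan=[0,0,0,0,0,-0.08,0,0,0,0,0,-0.08,0,0,0,0,0,-0.08,0,0,0,0,0,-0.06,0,0,0,0,0,0,0,0,0,0,0,0,0,0,0,0,0,0,0,0,0,0,0,0,0,0,0,0,0,0,0,0,0,0,0,0])

```text
t: 32.05
tcp_pos: [0.5235, -0.184, 0.1514]
orientation: [179.8, -0.3, 51.1]
force: [-0.8, 2.2, 18.9]
width: 0.0161
gripper_force: 30.0
```

```bash
python3 s.py
```

```text
32.05 [  8.3  20.4  10.3 106.8  -4.7  52.9 -18.1] [ 0.5235 -0.184   0.1514] [179.81  -0.26  51.14] F [-0.76  2.16 18.92] M [ 0.318  0.586 -0.078] 0.0161 30.0
```

carry_out(plan=[0,0,0,0,0,-0.08,0,0,0,0,0,-0.08,0,0,0,0,0,-0.08,0,0,0,0,0,-0.06,0,0,0,0,0,0,0,0,0,0,0,0,0,0,0,0,0,0,0,0,0,0,0,0,0,0,0,0,0,0,0,0,0,0,0,0])

```text
t: 33.3
tcp_pos: [0.5235, -0.1839, 0.1514]
orientation: [179.8, -0.3, 53.5]
force: [-1.5, 1.5, 19.5]
width: 0.0159
gripper_force: 30.0
```

```bash
python3 s.py
```

```text
33.3 [  8.7  20.4   9.8 106.8  -4.5  52.9 -15.8] [ 0.5235 -0.1839  0.1514] [179.8   -0.25  53.54] F [-1.53  1.53 19.47] M [ 0.312  0.656 -0.08 ] 0.0159 30.0
```

carry_out(plan=[0,0,0,0,0,-0.08,0,0,0,0,0,-0.08,0,0,0,0,0,-0.08,0,0,0,0,0,-0.06,0,0,0,0,0,0,0,0,0,0,0,0,0,0,0,0,0,0,0,0,0,0,0,0,0,0,0,0,0,0,0,0,0,0,0,0])

```text
t: 34.55
tcp_pos: [0.5235, -0.1839, 0.1514]
orientation: [179.8, -0.2, 55.9]
force: [-1.6, 2.4, 18.6]
width: 0.0155
gripper_force: 30.0
```

```bash
python3 s.py
```

```text
34.55 [  9.1  20.4   9.4 106.8  -4.3  52.9 -13.6] [ 0.5235 -0.1839  0.1514] [179.78  -0.24  55.94] F [-1.64  2.39 18.65] M [ 0.382  0.599 -0.083] 0.0155 30.0
```

carry_out(plan=[0,0,0,0,0,-0.08,0,0,0,0,0,-0.08,0,0,0,0,0,-0.08,0,0,0,0,0,-0.06,0,0,0,0,0,0,0,0,0,0,0,0,0,0,0,0,0,0,0,0,0,0,0,0,0,0,0,0,0,0,0,0,0,0,0,0])

```text
t: 35.8
tcp_pos: [0.5235, -0.1838, 0.1514]
orientation: [179.8, -0.2, 58.3]
force: [-1.8, 2.5, 18.6]
width: 0.0156
gripper_force: 30.0
```

```bash
python3 s.py
```

```text
35.8 [  9.4  20.4   8.9 106.7  -4.1  52.9 -11.4] [ 0.5235 -0.1838  0.1514] [179.78  -0.23  58.35] F [-1.85  2.55 18.62] M [ 0.356  0.611 -0.069] 0.0156 30.0
```

carry_out(plan=[0,0,0,0,0,-0.08,0,0,0,0,0,-0.08,0,0,0,0,0,-0.08,0,0,0,0,0,-0.06,0,0,0,0,0,0,0,0,0,0,0,0,0,0,0,0,0,0,0,0,0,0,0,0,0,0,0,0,0,0,0,0,0,0,0,0])

```text
t: 37.05
tcp_pos: [0.5233, -0.1838, 0.1514]
orientation: [179.8, -0.2, 60.7]
force: [-2.0, 2.4, 18.0]
width: 0.0159
gripper_force: 30.0
```

```bash
python3 s.py
```

```text
37.05 [  9.8  20.4   8.4 106.7  -3.9  52.9  -9.2] [ 0.5233 -0.1838  0.1514] [179.79  -0.23  60.73] F [-2.    2.4  17.96] M [ 0.424  0.632 -0.217] 0.0159 30.0
```

The moment has risen to 0.22 N m from about 0.08. A tiny step will confirm the stop.

carry_out(plan=[0,0,0,0,0,-0.04,0,0,0,0,0,-0.04,0,0,0,0,0,0,0,0,0,0,0,0,0,0,0,0,0,0,0,0,0,0,0,0,0,0,0,0,0,0,0,0,0,0,0,0,0,0,0,0,0,0,0,0,0,0,0,0])

```text
t: 38.3
tcp_pos: [0.5232, -0.1838, 0.1514]
orientation: [179.8, -0.2, 61.4]
force: [-2.0, 2.4, 18.6]
width: 0.0155
gripper_force: 30.0
```

```bash
python3 s.py
```

```text
38.3 [  9.9  20.4   8.3 106.7  -3.8  52.9  -8.6] [ 0.5232 -0.1838  0.1514] [179.8   -0.22  61.36] F [-2.01  2.43 18.61] M [ 0.434  0.709 -0.232] 0.0155 30.0
```

The stop is confirmed: the moment stayed at 0.23 N m. Lifting gently.

carry_out(plan=[0,0,-0.06,0,0,0.03,0,0,-0.06,0,0,0,0,0,-0.06,0,0,0,0,0,-0.06,0,0,0,0,0,-0.06,0,0,0,0,0,-0.06,0,0,0,0,0,-0.06,0,0,0,0,0,-0.06,0,0,0,0,0,-0.06,0,0,0,0,0,-0.06,0,0,0])

```text
t: 39.55
tcp_pos: [0.5211, -0.1846, 0.1632]
orientation: [180.0, -0.1, 61.1]
force: [3.4, 0.8, -1.6]
width: 0.0157
gripper_force: 30.0
```

```bash
python3 s.py
```

```text
39.55 [  9.8  19.5   8.5 106.2  -3.5  54.5  -9. ] [ 0.5211 -0.1846  0.1632] [ 1.7999e+02 -6.0000e-02  6.1110e+01] F [ 3.39  0.82 -1.64] M [ 0.198 -0.795 -0.08 ] 0.0157 30.0
```

carry_out(plan=[0.01,0.018,-0.03,0,0,0,0,0,-0.03,0,0,0,0,0,-0.03,0,0,0,0,0,-0.03,0,0,0,0,0,-0.03,0,0,0,0,0,-0.03,0,0,0,0,0,0,0,0,0,0,0,0,0,0,0,0,0,0,0,0,0,0,0,0,0,0,0])

```text
t: 40.8
tcp_pos: [0.5208, -0.1852, 0.1664]
orientation: [-179.9, -0.0, 61.1]
force: [5.3, 1.9, -2.8]
width: 0.0156
gripper_force: 30.0
```

```bash
python3 s.py
```

```text
40.8 [  9.8  19.3   8.6 106.   -3.5  55.   -9.1] [ 0.5208 -0.1852  0.1664] [-179.93   -0.     61.05] F [ 5.29  1.94 -2.8 ] M [ 0.224 -1.191 -0.139] 0.0156 30.0
```

carry_out(plan=[0.02,0.016,0,0,0,0,0.02,0.016,0,0,0,0,0,0,-0.04,0,0,0,0,0,-0.04,0,0,0,0,0,-0.04,0,0,0,0,0,-0.04,0,0,0,0,0,-0.04,0,0,0,0,0,-0.04,0,0,0,0,0,0,0,0,0,0,0,0,0,0,0])

```text
t: 42.05
tcp_pos: [0.5223, -0.1851, 0.1735]
orientation: [-180.0, 0.0, 61.1]
force: [0.5, -0.4, -0.7]
width: 0.0158
gripper_force: 30.0
```

```bash
python3 s.py
```

```text
42.05 [  9.7  19.    8.6 105.5  -3.4  55.8  -9.2] [ 0.5223 -0.1851  0.1735] [-180.      0.     61.06] F [ 0.48 -0.39 -0.7 ] M [-0.073  0.071 -0.031] 0.0158 30.0
```

The cap is off the neck, with only its weight on the wrist. I'll raise it and carry it to the coaster.

carry_out(plan=[0,0,-0.4,0,0,0,0,0,-0.4,0,0,0,0,0,-0.4,0,0,0,0.3,-0.14,0,0,0,0,0.5,-0.24,0,0,0,0,0.7,-0.335,0,0,0,0,0.8,-0.38,0,0,0,0,0.9,-0.43,0,0,0,0,0.9,-0.43,0,0,0,0,0.9,-0.43,0,0,0,0])

```text
t: 43.3
tcp_pos: [0.5301, -0.0446, 0.203]
orientation: [-179.9, 0.0, 61.1]
force: [-0.7, -0.8, -0.8]
width: 0.016
gripper_force: 30.0
```

carry_out(plan=[0.9,-0.43,0,0,0,0,0.9,-0.43,0,0,0,0,0.9,-0.43,0,0,0,0,0.9,-0.43,0,0,0,0,0.8,-0.38,0,0,0,0,0.6,-0.29,0,0,0,0,0.4,-0.19,0,0,0,0,0.3,-0.14,0,0,0,0,0.2,-0.09,0,0,0,0,0,0,0,0,0,0])

```text
t: 44.55
tcp_pos: [0.5406, 0.1162, 0.2035]
orientation: [-180.0, 0.0, 61.1]
force: [0.2, -0.3, -1.3]
width: 0.0158
gripper_force: 30.0
```

carry_out(plan=[0,0,0.3,0,0,0,0,0,0.6,0,0,0,0,0,0.8,0,0,0,0,0,0.8,0,0,0,0,0,0.8,0,0,0,0,0,0.8,0,0,0,0,0,0.8,0,0,0,0,0,0.6,0,0,0,0,0,0.4,0,0,0,0,0,0.2,0,0,0])

```text
t: 45.8
tcp_pos: [0.5404, 0.1161, 0.0504]
orientation: [-180.0, 0.0, 61.1]
force: [-0.8, 0.3, -0.8]
width: 0.0158
gripper_force: 30.0
```

```bash
python3 s.py
python3 - <<'E'
from h import *
s=read_camera("side");w=read_camera("wrist");t=read_camera("top")
b=s["color"][150:300,190:340].copy();b=cv2.resize(b,(400,400),interpolation=cv2.INTER_CUBIC)
T=state()["tcp_pos"]
def circ(c,o,r,z):return proj(c,[[o[0]+r*np.cos(a),o[1]+r*np.sin(a),z] for a in np.linspace(0,6.28,40)])
cv2.polylines(b,[((circ(s,(.5405,.1177),.05,.008)-[190,150])*8/3).round().astype(int)],1,(0,255,0),1)
cv2.polylines(b,[((circ(s,T,.032,T[2]-.0072)-[190,150])*8/3).round().astype(int)],1,(0,0,255),1)
a=w["color"][60:460,120:520].copy()
cv2.polylines(a,[(circ(w,(.5405,.1177),.05,.008)-[120,60]).round().astype(int)],1,(0,255,0),1)
cv2.imwrite("pics/p7.png",np.hstack([b,a]))
E
```

```text
45.8 [-14.4  28.5  -0.6 110.1   0.4  41.4 -44.2] [0.5404 0.1161 0.0504] [-1.7998e+02  2.0000e-02  6.1050e+01] F [-0.83  0.25 -0.78] M [-0.062  0.103  0.011] 0.0158 30.0
```

View pics/p7.png

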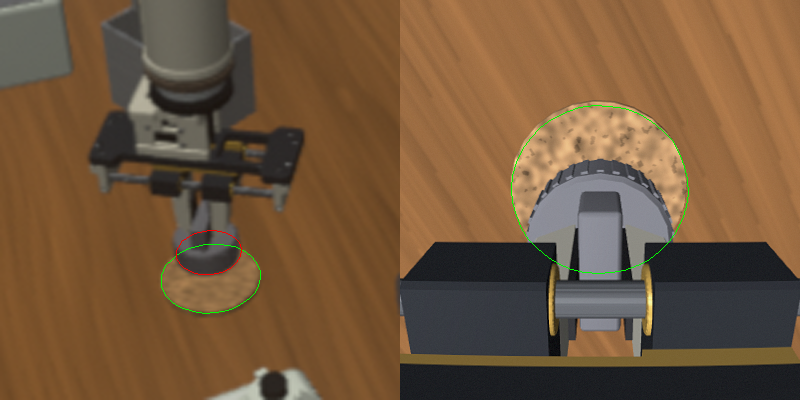

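The cap hangs level over the coaster, and the coaster outline fits in both views. Lowering gently.

carry_out(plan=[0.03,-0.015,0.15,0,0,0,0.03,-0.015,0.2,0,0,0,0,0,0.2,0,0,0,0,0,0.2,0,0,0,0,0,0.15,0,0,0,0,0,0.13,0,0,0,0,0,0.1,0,0,0,0,0,0.08,0,0,0,0,0,0.06,0,0,0,0,0,0.03,0,0,0])

```text
t: 47.2
tcp_pos: [0.5406, 0.1179, 0.0185]
orientation: [-180.0, 0.0, 61.1]
force: [0.0, -0.2, -1.0]
width: 0.0155
gripper_force: 30.0
```

carry_out(plan=[0,0,0.02,0,0,0,0,0,0.02,0,0,0,0,0,0.02,0,0,0,0,0,0,0,0,0,0,0,0,0,0,0,0,0,0,0,0,0,0,0,0,0,0,0,0,0,0,0,0,0,0,0,0,0,0,0,0,0,0,0,0,0])

```text
t: 48.45
tcp_pos: [0.5406, 0.1179, 0.017]
orientation: [-180.0, -0.0, 61.1]
force: [-0.0, 0.7, 0.0]
width: 0.0157
gripper_force: 30.0
```

carry_out(plan=[0,0,0.02,0,0,0,0,0,0.02,0,0,0,0,0,0,0,0,0,0,0,0,0,0,0,0,0,0,0,0,0,0,0,0,0,0,0,0,0,0,0,0,0,0,0,0,0,0,0,0,0,0,0,0,0,0,0,0,0,0,0])

```text
t: 49.7
tcp_pos: [0.5406, 0.1179, 0.016]
orientation: [-180.0, 0.0, 61.1]
force: [-0.0, -1.2, -0.3]
width: 0.0158
gripper_force: 30.0
```

```bash
python3 s.py
```

```text
49.7 [-14.6  31.7  -0.6 110.7   0.5  37.6 -44.5] [0.5406 0.1179 0.016 ] [-180.      0.     61.06] F [-0.04 -1.22 -0.26] M [-0.148  0.116 -0.017] 0.0158 30.0
```

carry_out(plan=[0,0,0.02,0,0,0,0,0,0.02,0,0,0,0,0,0,0,0,0,0,0,0,0,0,0,0,0,0,0,0,0,0,0,0,0,0,0,0,0,0,0,0,0,0,0,0,0,0,0,0,0,0,0,0,0,0,0,0,0,0,0])

```text
t: 50.95
tcp_pos: [0.5406, 0.1179, 0.0151]
orientation: [180.0, -0.0, 61.1]
force: [-1.7, -0.6, 4.0]
width: 0.016
gripper_force: 30.0
```

```bash
python3 s.py
```

```text
50.95 [-14.6  31.8  -0.6 110.7   0.5  37.5 -44.5] [0.5406 0.1179 0.0151] [180.    -0.    61.06] F [-1.66 -0.56  3.96] M [-0.19  0.57 -0.02] 0.016 30.0
```

Contact at 0.0151, as predicted. Releasing and retreating straight up.

carry_out(plan=[0,0,-0.015,0,0,0,0,0,0,0,0,0,0,0,0,0,0,0,0,0,0,0,0,0,0,0,0,0,0,0,0,0,0,0,0,0,0,0,-0.1,0,0,0,0,0,-0.1,0,0,0,0,0,-0.2,0,0,0,0,0,-0.2,0,0,0], jaw=-0.2)

```text
t: 52.2
tcp_pos: [0.5407, 0.1179, 0.0308]
orientation: [180.0, -0.0, 61.1]
force: [-0.2, -0.0, 0.0]
width: 0.037
gripper_force: 0.0
```

carry_out(plan=[0,0,-0.3,0,0,0,0,0,-0.5,0,0,0,0,0,-0.7,0,0,0,0,0,-0.8,0,0,0,0,0,-0.8,0,0,0,0,0,-0.8,0,0,0,0,0,-0.6,0,0,0,0,0,-0.4,0,0,0,0,0,-0.2,0,0,0,0,0,0,0,0,0])

```text
t: 53.45
tcp_pos: [0.5405, 0.1179, 0.1579]
orientation: [-180.0, 0.0, 61.1]
force: [0.9, 0.2, 0.2]
width: 0.0363
gripper_force: 0.0
```

```bash
python3 s.py
python3 - <<'E'
from h import *
w=read_camera("wrist");im=w["color"];g=cv2.cvtColor(im,cv2.COLOR_BGR2HSV)
def circ(c,o,r,z):return proj(c,[[o[0]+r*np.cos(a),o[1]+r*np.sin(a),z] for a in np.linspace(0,6.28,60)])
# grey (low saturation) cap blob vs predicted cap rim/top discs at the coaster
m=np.zeros(im.shape[:2],np.uint8);cv2.fillPoly(m,[circ(w,(.5405,.1177),.06,.008).round().astype(int)],255)
ys,xs=np.nonzero((g[...,1]<60)&(m>0)&(g[...,2]>60));print("seen",xs.min(),xs.max(),ys.min(),ys.max(),len(xs))
for z in(.008,.034,.06):
    q=circ(w,(.5406,.1179),.032 ,z);print(z,q.min(0).round(),q.max(0).round())
q=circ(w,(.5405,.1177),.05,.008);print("coaster",q.min(0).round(),q.max(0).round())
E
```

```text
53.45 [-14.6  19.9  -0.6 106.1   0.2  54.  -44.2] [0.5405 0.1179 0.1579] [-179.99    0.     61.06] F [0.92 0.22 0.23] M [-0.07   0.075  0.039] 0.0363 0.0
seen 278 362 176 264 5661
0.008 [281. 174.] [360. 251.]
0.034 [278. 179.] [363. 261.]
0.06 [274. 185.] [367. 274.]
coaster [259. 151.] [382. 271.]
```

The cap is upright and centred on the coaster; its outline matches the prediction. Handing in.

```bash
python3 -c "
from rig import *
print(job_done())"
```

```text
the job is handed in; nothing more can be done
None
```

The jug is open: I pressed the cap to its hard stop (about 25 N at most), turned it anticlockwise about 53° to its end stop and lifted it off. It now stands upright, centred on the cork coaster, with the gripper clear; I handed the job in at about 53 s.

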